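# Put the eyelet punch back in its own hole and shut the drawer

## Task

Put the eyelet punch that stands on the round wooden block back in the punch drawer: into the hole of the graded row that fits its shank, fully home with its collar down on the wood, then push the drawer fully shut. The graded wooden block lies loose in the drawer, so feel lightly for the hole and never force the punch or slam the drawer. The punch on the square white board is still in use: leave it standing, and leave everything else on the bench as it is.

Things in the scene. Friction and masses are not known exactly. Their poses are not given: they have to be found in the camera images.
- small_mid (a point): centre (half-way up) of the loose steel eyelet punch with the 15 mm shank; z is its own axis, shank end at -z. From its shank end up: shank 15 mm in diameter and 42 mm long with a 1 mm bevel at its end, a collar 32 mm wide and 5 mm thick, then a round dark grip 20 mm in diameter and 36 mm long. 83 mm tall in all, this point is 41.5 mm above the shank end. About 0.16 kg. It starts standing upright, shank down, on one of the two boards
- large_mid (a point): centre (half-way up) of the loose steel eyelet punch with the 21 mm shank; z is its own axis, shank end at -z. From its shank end up: shank 21 mm in diameter and 42 mm long with a 1 mm bevel at its end, a collar 32 mm wide and 5 mm thick, then a round dark grip 20 mm in diameter and 36 mm long. 83 mm tall in all, this point is 41.5 mm above the shank end. About 0.16 kg. It starts standing upright, shank down, on one of the two boards
- round_block: round dark wooden punching block, 136 mm across, 20 mm thick, fixed; origin at the centre of its underside, on the table. The punch standing on it is the one to put away (which of the two punches that is, and on which side of the bench the block lies, changes)
- square_board: square white plastic board, 130 mm, 20 mm thick, fixed; origin at the centre of its underside. The punch standing on it stays there
- drawer (a joint): how far the drawer is pulled out towards the robot, in m: 0 is shut, 0.16 the stop; it starts 0.125 to 0.15 open, slides with about 4 N of friction and stays where it is left
- cabinet: fixed grey bench-top punch cabinet, 230 mm deep, 276 wide, 130 high, with one drawer; origin at the middle of its front lower edge, on the table; x points into it (the way the drawer shuts), y to the left seen from the robot. The drawer front is 252 mm wide, 12 thick, its top edge 112 mm above the table; the top of the drawer opening is at 120 mm and clears a punch only when it is in its hole (top at 107 mm when home)
- row_mid (a point): point that moves with the drawer: on its middle line, at the level of the top of the graded block (66 mm above the table), on the line of its row of holes, 48 mm behind the inside of the drawer front. x points into the cabinet, y along the row to the left seen from the robot, z up. A punch is home when its collar rests on the block: its centre is then 0.5 mm below this point's level
- block_bed (a point): point of the drawer's inner floor 48 mm straight below row_mid. Here the graded wooden block (91 x 220 x 48 mm, 1.2 kg) lies loose in the drawer, with up to 11 mm of play to the left or right (y) and 2.5 mm to and fro (x), no turning. Where it lies in this play is not measured and changes from start to start. It slides when pushed with more than about 6 N
- zone15 (a point): point of the drawer (not of the block) at y = +38 mm from row_mid: the centre of the mouth of the hole for the 15 mm shank lies here if the block is in the middle of its play, else up to 11 mm to the left or right and 2.5 mm to and fro of here. Holes are 1.5 mm wider than their shanks, 45 mm deep, with square-edged mouths. 38 mm farther left is the 12 mm hole, in which a punch stands
- zone21 (a point): the same for the 21 mm shank, at y = -38 mm from row_mid. The 18 mm hole is half-way between zone15 and zone21; the 24 mm hole is 38 mm to the right of zone21. The 15, 18 and 21 mm holes are empty; like punches (collar 32 mm wide, top 41 mm above the block) stand in the 12 and 24 mm holes
- drawer_handle (a point): middle of the drawer's bar handle, 80 mm above the table: a round steel bar 10 mm thick and 100 mm long along y, 30 mm in front of the drawer face and 90 mm in front of row_mid; same axes as row_mid
- thread_cone_c (a point): bystander: grey thread cone 130 mm tall, 66 mm wide at the foot; its centre
- cone_white_c (a point): bystander: white thread cone, the same size; its centre
- spool_c (a point): bystander: small wooden spool, 30 mm wide, 35 mm tall; its centre
- mallet_c (a point): bystander: rubber mallet lying flat, head 48 mm thick and 90 mm long, wooden handle 200 mm; the centre of its head
- snap_jar_c (a point): bystander: glass jar with steel lid, 64 mm wide, 75 mm tall; its centre
- eyelet_tin_c (a point): bystander: low brass tin of eyelets, 80 mm wide, 30 mm tall; its centre
Mind the look-alikes: they are no part of the job. What is shaped like the square_board but yellow is not meant.

How it is judged:
By the outcome, as a careful person would: the job done as asked, in the order asked, and still so for the second after the job is handed in, with the robot touching nothing.
It also fails if it takes over 67 s, if anything falls off the work surface, if the arm or the gripper's body presses on something with over 40 N, if the wrist force passes 120 N, or if a joint passes its speed limit or range.

## Robot

A 6-joint arm with a two-finger parallel gripper is mounted at the origin on the work surface. World frame = base frame: x ahead of the robot, y to its left, z up, the work surface at z = 0. Lengths are in m, angles in rad, forces in N, time in s.
With the tool pointing down it reaches from about 0.35 to 0.975 m from the base axis. Payload 17.4 kg.
Tool frame: the origin (TCP) lies on the centre line of the jaws, within the pads' length; the fingertips stand 17 mm ahead of it and the grasp point (between the pads) lies 2 mm behind it; y points along the fingers, z is the direction in which the jaws open and shut, and the axes are right-handed (so a half turn about y gives the same grasp; the last joint's range is limited). The gripper opens to 85 mm and grips with 20 to 120 N. Pads are 22 mm wide; open, the fingers measure 114 mm over their backs; the gripper's body (76 mm by 85 mm) begins 54 mm behind the grasp point. The pads swing forward as they close: fully open they stand 13 mm farther back than shut.
Start: joints at [-1.164, 0.116, 1.442, -0, 1.584, -0.038], TCP at [0.29, -0.609, 0.248] pointing down, gripper open.
Joint ranges: [-2.83, 2.83], [-0.83, 2.19], [0.07, 2.5], [-1.14, 4.28], [0.01, 3], [-2.97, 2.97]. Speed limits (rad/s): [1.89, 1.89, 2.22, 3.14, 3.14, 3.14].

## Interface

Orientations are given as a unit quaternion [w, x, y, z].
In Python, from plant import ctrl gives the robot as it stands. The module is installed in compiled form; this text tells all that it offers.
- The arm moves only by the tool carry_out, never from a script. Its argument "targets" is a list that holds one entry, the list of rows, each a list of 7 numbers: the shift along the tool's x, y, z in mm, then the turn, a rotation vector about the tool's x, y, z in rad, then the gripper's target within -1 to 1 (fully open at 1, half-way at 0, shut at -1). In form: [[[x, y, z, wx, wy, wz, grip], ...]]. A call has exactly 8 rows; each row is the pose to reach, as a shift and turn from the pose measured when the call began, along the tool's axes at that moment; what a row does not reach only later rows make up. A row lasts 1/12 s, in which the tool goes at most 41.7 mm and 7.16 degrees, less where a joint would pass 70% of its speed; a pose out of reach is approached as far as the arm can. A call with a gripper value outside its range is refused whole. The fingers move at their own pace and stop on an object; "force" is the grip in N (left out, the last holds). Time passes only in rows, so rows that repeat a pose let the fingers close, or fill a call up. It gives the time, the measured TCP pose, the force and the opening at its end, in the units of the state.
- ctrl.observe(): the state, without advancing time (a new reading comes with each control period).
- ctrl.get_image(name): name is "scene" or "top" or "wrist"; returns the picture (384x512x3 uint8, red, green, blue); there is no depth.
- ctrl.get_calibration(name): a dict with "camera_matrix" (3x3 intrinsics, pixels), "distortion" ([k1, k2, p1, p2, k3] as OpenCV has them; the pictures are not rectified), "R" (3x3) and "t" (3): a world point X has camera coordinates R X + t; the wrist camera has in their place "hand_eye" (4x4, takes a point from camera to tool coordinates, whose origin is the TCP and whose axes are the tool frame's). Camera axes: x right, y down, z forward; pixel columns grow to the right and rows downward; lengths in m; the calibration is good to about 2 mm. A picture is of the moment at which its call begins: read the wrist's pose just before it. get_calibration takes no time and is no camera call.
- ctrl.hand_in(): hands the job in, once; it reports no verdict.
Trained networks look in the newest picture that a camera, given by its name, has taken for a name from the list of things; names that differ only in an ending like _2 or _b are one class to them, and where a whole thing is asked for, a point or a joint stands for the part that bears it (a point fixed in the world has none). Each returns a list of dicts, best first, with "score" (0 to 1); they miss things now and then, are a little off and sometimes report something else, mostly with a low value. They report only what shows in the picture. A call takes as long as a camera call. They do not tell look-alikes from the thing itself.
- ctrl.look_for(target, camera): "at" ([x, y, z] in m, in world coordinates, good to about 4 mm: the middle of the surface that is visible of it).
The state is a dict: "clock": time; "joint_pos": joint angles; "joint_velocities": joint speeds; "joint_efforts": joint torques, N m; "position": TCP position; "tcp_rot": TCP orientation; "wrist_force": force on the tool from outside, world axes, zero at the start; "moment": the same for the moment, N m; "opening": opening from 0.0 (shut) to 1.0 (fully open).
Only numpy, scipy, OpenCV 4.12 (cv2) and the standard library are available. Lean on these libraries where they do the work, as an engineer would, in place of code of your own. Each camera call takes 0.05 s, during which the arm holds its last target.

## Working session

There is one attempt and no reset: what is moved stays moved. The work goes in short steps, Python scripts to look and compute and a tool call to move; the robot and the scene stay as the last step left them, time stands still between calls to the robot, and variables do not carry over. Pictures are saved under pics/ and viewed, and the job is handed in when it is done.

Besides the shell and the picture viewer there is one more tool, called after ">>>" in YAML: its name, and indented under it one key for each argument. carry_out: Moves the arm, as the interface text tells. Its arguments: {"type":"object","properties":{"targets":{"type":"array"},"force":{"type":"number"}},"required":["targets"]}

```bash
mkdir -p pics; ls; cat > h.py <<'E'
import numpy as np, cv2
from plant import ctrl
from scipy.spatial.transform import Rotation as R
def save(im,n): cv2.imwrite('pics/'+n+'.png',cv2.cvtColor(im,cv2.COLOR_RGB2BGR))
def st():
    s=ctrl.observe(); print('t',round(s['clock'],2),'p',np.round(s['position'],4),'q',np.round(s['tcp_rot'],4),'f',np.round(s['wrist_force'],2),'m',np.round(s['moment'],2),'op',round(s['opening'],3)); return s
def rot(s):
    q=s['tcp_rot']; return R.from_quat([q[1],q[2],q[3],q[0]]).as_matrix()
def campose(cam,s=None):
    c=ctrl.get_calibration(cam)
    if cam=='wrist':
        H=np.array(c['hand_eye']); T=np.eye(4); T[:3,:3]=rot(s); T[:3,3]=s['position']; W=T@H
        return np.array(c['camera_matrix']),np.array(c['distortion']),W[:3,:3].T,-W[:3,:3].T@W[:3,3]
    return np.array(c['camera_matrix']),np.array(c['distortion']),np.array(c['R']),np.array(c['t'])
def proj(cam,X,s=None):
    K,D,Rm,t=campose(cam,s); r,_=cv2.Rodrigues(Rm)
    return cv2.projectPoints(np.array(X,float).reshape(-1,1,3),r,t.reshape(3,1),K,D)[0].reshape(-1,2)
def ray(cam,px,z,s=None):
    K,D,Rm,t=campose(cam,s)
    u=cv2.undistortPoints(np.array(px,float).reshape(-1,1,2),K,D).reshape(-1,2)
    o=-Rm.T@t; out=[]
    for a in u:
        d=Rm.T@np.array([a[0],a[1],1]); out.append(o+d*(z-o[2])/d[2])
    return np.array(out)
E
python3 - <<'E'
from h import *
s=st(); print(rot(s))
for c in ('scene','top'):
    save(ctrl.get_image(c),c+'0')
for n in ['small_mid','large_mid','round_block','square_board','drawer','cabinet','row_mid','drawer_handle']:
    for c in ('scene','top'):
        print(n,c,[(np.round(d['at'],3).tolist(),round(d['score'],2)) for d in ctrl.look_for(n,c)][:4])
st()
E
```

```text
pics
t 0.0 p [ 0.2904 -0.6092  0.2475] q [ 0.1559 -0.156   0.6901 -0.6893] f [ 0.11  0.25 -1.08] m [-0.03 -0.   -0.02] op 0.999
[[-9.02705663e-01 -4.56748167e-04  4.30258383e-01]
 [-4.30258623e-01  1.06749589e-03 -9.02705033e-01]
 [-4.69901860e-05 -9.99999326e-01 -1.16015442e-03]]
small_mid scene [([0.428, 0.354, 0.072], 0.58)]
small_mid top [([0.417, 0.353, 0.081], 0.58)]
large_mid scene [([0.494, -0.332, 0.067], 0.48), ([0.659, 0.373, 0.083], 0.43), ([0.526, -0.471, 0.032], 0.38)]
large_mid top [([0.479, -0.329, 0.073], 0.43)]
round_block scene [([0.438, 0.333, 0.016], 0.67)]
round_block top [([0.421, 0.325, 0.018], 0.65), ([0.66, 0.017, 0.131], 0.19)]
square_board scene [([0.244, -0.376, 0.017], 0.96), ([0.485, -0.315, 0.02], 0.85), ([0.516, 0.025, 0.068], 0.41)]
square_board top [([0.232, -0.374, 0.023], 0.69), ([0.463, -0.318, 0.024], 0.61)]
drawer scene [([0.517, 0.03, 0.069], 0.91)]
drawer top [([0.55, 0.028, 0.066], 0.85)]
cabinet scene [([0.756, 0.009, 0.131], 0.55)]
cabinet top [([0.659, 0.015, 0.127], 0.7)]
row_mid scene [([0.515, 0.027, 0.066], 0.77)]
row_mid top [([0.557, 0.028, 0.068], 0.67), ([0.631, 0.379, 0.077], 0.3)]
drawer_handle scene [([0.517, 0.028, 0.074], 0.89)]
drawer_handle top [([0.558, 0.023, 0.065], 0.67), ([0.634, 0.376, 0.074], 0.16)]
t 0.9 p [ 0.2905 -0.6093  0.2483] q [-0.156   0.156  -0.6897  0.6897] f [-0.34  1.66  0.01] m [ 0.01  0.03 -0.02] op 1.002
```

View pics/scene0.png

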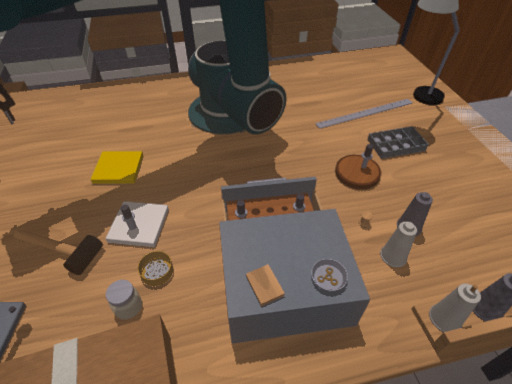

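View pics/top0.png

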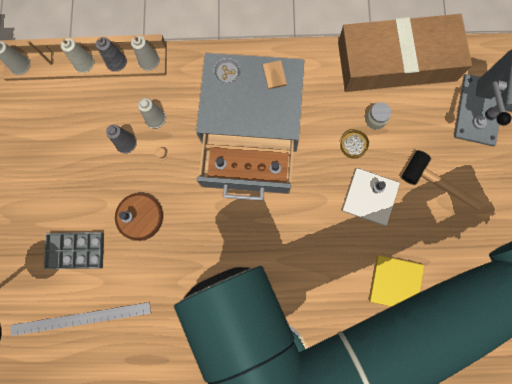

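```bash
python3 - <<'E'
import cv2,numpy as np
a=cv2.imread('pics/scene0.png');b=cv2.imread('pics/top0.png')
c=lambda im,x,y,w,h,W=390,H=290:cv2.resize(im[y:y+h,x:x+w],(W,H),interpolation=cv2.INTER_CUBIC)
cv2.imwrite('pics/crop1.png',np.vstack([np.hstack([c(a,330,130,80,60),c(a,95,190,80,60)]),np.hstack([c(b,195,130,110,80),c(b,100,185,80,60)])]))
E
```

```text
(no output)
```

View pics/crop1.png

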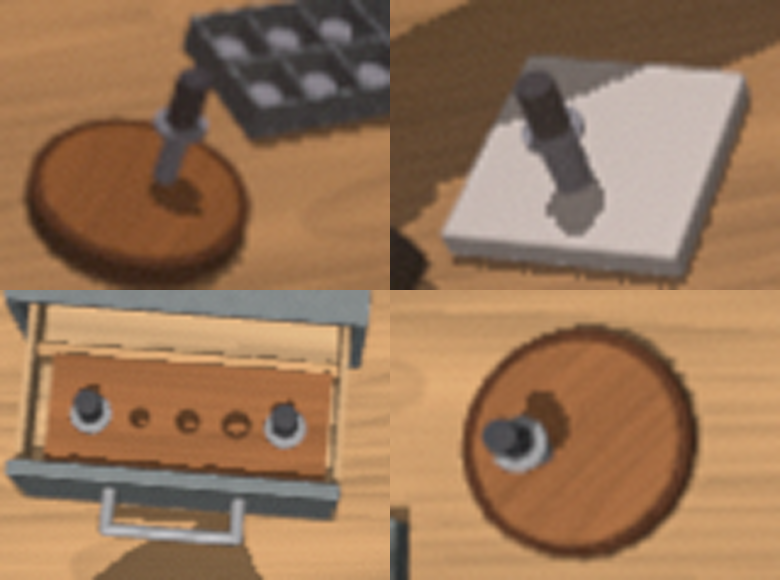

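```bash
python3 - <<'E'
from h import *
print('tip',ray('top',[[122.4,215.4]],.103),'collar',ray('top',[[125.6,216.7]],.067), 'sc',ray('scene',[[369.5,146.1]],.103))
print('hole15,18,21',ray('top',[[234.8,165.3],[248,166.3],[261.5,167.2]],.066))
print('p12,p24 collar',ray('top',[[220,163.3],[275.5,168]],.071))
print('cab front top corners',ray('top',[[197,135],[300,144]],.13))
print('drawer front top corners',ray('top',[[197,178],[291,183]],.112))
print('handle',ray('top',[[225,195],[263,197]],.08))
s=ctrl.observe(); c=ctrl.get_calibration('wrist'); print(np.round(c['hand_eye'],3)); print(c['camera_matrix'])
print('q', s['joint_pos'])
E
```

```text
tip [[0.41783378 0.35574097 0.103     ]] collar [[0.41854767 0.35795379 0.067     ]] sc [[0.42299351 0.35545734 0.103     ]]
hole15,18,21 [[ 0.55565699  0.0570697   0.066     ]
 [ 0.55195685  0.02054209  0.066     ]
 [ 0.54853215 -0.01673198  0.066     ]]
p12,p24 collar [[ 0.56116053  0.09760725  0.071     ]
 [ 0.54427527 -0.05524515  0.071     ]]
cab front top corners [[ 0.62648871  0.152827    0.13      ]
 [ 0.59480498 -0.12078914  0.13      ]]
drawer front top corners [[ 0.51299519  0.15490448  0.112     ]
 [ 0.49379017 -0.0946841   0.112     ]]
handle [[ 0.47070709  0.08336826  0.08      ]
 [ 0.46298253 -0.01946662  0.08      ]]
[[-0.001  0.947  0.32  -0.082]
 [-0.    -0.32   0.947 -0.124]
 [ 1.     0.001  0.    -0.   ]
 [ 0.     0.     0.     1.   ]]
[[285.66978918   0.         257.75256668]
 [  0.         285.66978918 190.67629997]
 [  0.           0.           1.        ]]
q [-1.16376346e+00  1.16005291e-01  1.44157676e+00  4.12539058e-06
  1.58399134e+00 -3.78033334e-02]
```

```bash
cat >> h.py <<'E'
def go(P,yawz=-6.5):
    """rows to reach world TCP P with tool down, jaw axis yaw (deg)"""
    s=st(); Rm=rot(s); d=Rm.T@(np.array(P)-s['position'])*1000
    a=np.radians(yawz); z=np.array([np.cos(a),np.sin(a),0]); y=np.array([0,0,-1.]); x=np.cross(y,z)
    T=np.stack([x,y,z],1); w=R.from_matrix(Rm.T@T).as_rotvec()
    print('MOVE',np.round(d,1),np.round(w,4),'len',round(np.linalg.norm(d),1),'deg',round(np.degrees(np.linalg.norm(w)),1))
E
python3 -c "
from h import *
go([.45,-.30,.30])"
```

```text
t 0.9 p [ 0.2905 -0.6093  0.2483] q [-0.156   0.156  -0.6897  0.6897] f [-0.34  1.66  0.01] m [ 0.01  0.03 -0.02] op 1.002
MOVE [-277.1  -51.7 -210.6] [-0.     -1.0125  0.    ] len 351.9 deg 58.0
```

>>> carry_out:
  targets:
    - [[-35, -6, -26, 0, -0.12, 0, 1], [-70, -13, -53, 0, -0.24, 0, 1], [-105, -20, -80, 0, -0.36, 0, 1], [-140, -26, -106, 0, -0.48, 0, 1], [-175, -33, -133, 0, -0.6, 0, 1], [-210, -40, -160, 0, -0.72, 0, 1], [-245, -46, -186, 0, -0.84, 0, 1], [-277, -52, -211, 0, -0.96, 0, 1]]

```text
clock: 1.57
position: [0.4417, -0.3143, 0.2981]
tcp_rot: [-0.458, 0.458, -0.538, 0.539]
wrist_force: [0.9, -1.1, 0.6]
opening: 1.0
```

```bash
python3 -c "
from h import *
go([.46,.03,.30])"
```

```text
t 1.57 p [ 0.4417 -0.3143  0.2981] q [-0.4584  0.4583 -0.5382  0.5386] f [ 0.85 -1.11  0.57] m [0.01 0.04 0.01] op 1.0
MOVE [-342.8   -2.   -36.9] [-0.0006 -0.0469  0.0003] len 344.8 deg 2.7
```

>>> carry_out:
  targets:
    - [[-41, 0, -9, 0, -0.04, 0, 1], [-82, 0, -18, 0, -0.047, 0, 1], [-123, 0, -26, 0, -0.047, 0, 1], [-164, 0, -28, 0, -0.047, 0, 1], [-205, 0, -14, 0, -0.047, 0, 1], [-246, 0, 0, 0, -0.047, 0, 1], [-287, 0, 12, 0, -0.047, 0, 1], [-326, 0, 20, 0, -0.047, 0, 1]]

```text
clock: 2.23
position: [0.5124, 0.0024, 0.2984]
tcp_rot: [-0.471, 0.471, -0.527, 0.528]
wrist_force: [0.6, -0.7, -0.0]
opening: 0.997
```

```bash
python3 -c "
from h import *
s=st(); save(cv2.resize(ctrl.get_image('wrist'),(768,576)),'w1')
go([.419,.356,.20])"
```

```text
t 2.23 p [0.5124 0.0024 0.2984] q [-0.4712  0.4706 -0.527   0.528 ] f [ 0.6  -0.69 -0.03] m [ 0.   -0.04 -0.03] op 0.997
t 2.28 p [0.5139 0.0078 0.2978] q [ 0.4725 -0.471   0.527  -0.5264] f [-0.8   4.66 -2.29] m [0.13 0.07 0.  ] op 1.003
MOVE [-335.5   98.4 -132.6] [-0.0008  0.0035 -0.0021] len 374.0 deg 0.2
```

View pics/w1.png

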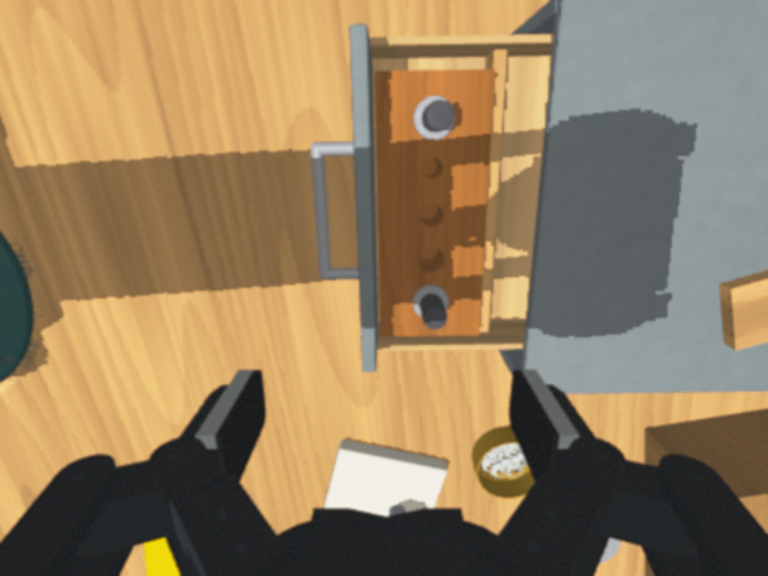

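>>> carry_out:
  targets:
    - [[-38, 0, -16, 0, 0, 0, 1], [-76, 5, -32, 0, 0, 0, 1], [-114, 15, -48, 0, 0, 0, 1], [-152, 25, -64, 0, 0, 0, 1], [-190, 40, -80, 0, 0, 0, 1], [-228, 50, -96, 0, 0, 0, 1], [-262, 55, -112, 0, 0, 0, 1], [-262, 55, -112, 0, 0, 0, 1]]

```text
clock: 2.95
position: [0.429, 0.2847, 0.2418]
tcp_rot: [0.473, -0.472, 0.527, -0.525]
wrist_force: [0.1, -0.8, -0.4]
opening: 1.0
```

```bash
python3 -c "
from h import *
s=st(); save(cv2.resize(ctrl.get_image('wrist'),(768,576)),'w2')
for n in ['small_mid','round_block']: print(n,[(np.round(d['at'],3).tolist(),round(d['score'],2)) for d in ctrl.look_for(n,'wrist')][:3])
st()
print(proj('wrist',[[.419,.356,.103],[.419,.356,.067],[.419,.356,.02]],s)*1.5)
"
```

```text
t 2.95 p [0.429  0.2847 0.2418] q [ 0.473  -0.4724  0.5267 -0.525 ] f [ 0.1  -0.77 -0.41] m [-0.03  0.    0.05] op 1.0
small_mid [([0.416, 0.364, 0.098], 0.92)]
round_block [([0.432, 0.341, 0.025], 0.84)]
t 3.1 p [0.4312 0.2808 0.2433] q [ 0.4729 -0.4716  0.5265 -0.5261] f [-0.55  0.03  0.72] m [ 0.01 -0.01  0.07] op 1.0
[[357.50059223 164.12443585]
 [361.02772919 161.5242825 ]
 [364.54117466 158.93425071]]
```

View pics/w2.png

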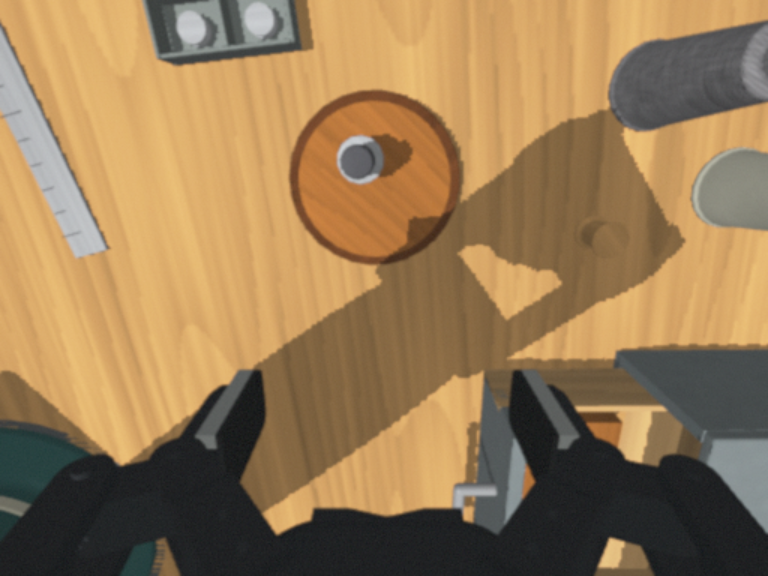

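```bash
python3 -c "
from h import *
go([.419,.358,.15]);go([.419,.358,.090])
"
```

```text
t 3.1 p [0.4312 0.2808 0.2433] q [ 0.4729 -0.4716  0.5265 -0.5261] f [-0.55  0.03  0.72] m [ 0.01 -0.01  0.07] op 1.0
MOVE [-75.2  93.4 -20.5] [-0.0007  0.0053 -0.0017] len 121.7 deg 0.3
t 3.1 p [0.4312 0.2808 0.2433] q [ 0.4729 -0.4716  0.5265 -0.5261] f [-0.55  0.03  0.72] m [ 0.01 -0.01  0.07] op 1.0
MOVE [-75.1 153.4 -20.6] [-0.0007  0.0053 -0.0017] len 172.0 deg 0.3
```

>>> carry_out:
  targets:
    - [[-35, 20, -9, 0, 0, 0, 1], [-65, 40, -18, 0, 0, 0, 1], [-75, 65, -20.5, 0, 0, 0, 1], [-75, 80, -20.5, 0, 0, 0, 1], [-75, 93, -20.5, 0, 0, 0, 1], [-75, 93, -20.5, 0, 0, 0, 1], [-75, 93, -20.5, 0, 0, 0, 1], [-75, 93, -20.5, 0, 0, 0, 1]]

```text
clock: 3.77
position: [0.4199, 0.3573, 0.1519]
tcp_rot: [0.473, -0.471, 0.527, -0.526]
wrist_force: [0.7, -0.3, -0.0]
opening: 0.999
```

```bash
python3 -c "
from h import *
s=st(); save(cv2.resize(ctrl.get_image('wrist'),(768,576)),'w3')
print(proj('wrist',[[.419,.358,.103],[.419,.358,.067],[.419,.358,.02]],s)*1.5)
go([.419,.358,.090])
"
```

```text
t 3.77 p [0.4199 0.3573 0.1519] q [ 0.4732 -0.4706  0.5268 -0.5265] f [ 0.67 -0.31 -0.02] m [ 0.06 -0.01 -0.03] op 0.999
[[384.49509185 336.09951632]
 [384.68390734 306.63683383]
 [384.85825714 279.43363221]]
t 3.82 p [0.4198 0.3575 0.152 ] q [ 0.4734 -0.4706  0.5267 -0.5264] f [-0.54 -0.11 -0.29] m [0.01 0.04 0.01] op 0.999
MOVE [-0.2 62.  -1. ] [-0.0024  0.0043 -0.0032] len 62.1 deg 0.3
```

View pics/w3.png

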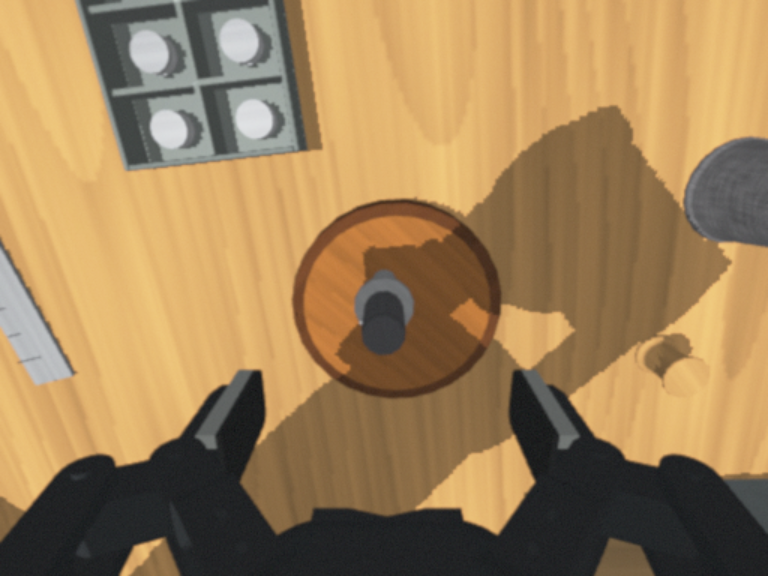

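>>> carry_out:
  targets:
    - [[0, 20, 0, 0, 0, 0, 1], [0, 40, -1, 0, 0, 0, 1], [0, 55, -1, 0, 0, 0, 1], [0, 62, -1, 0, 0, 0, 1], [0, 62, -1, 0, 0, 0, 1], [0, 62, -1, 0, 0, 0, -1], [0, 62, -1, 0, 0, 0, -1], [0, 62, -1, 0, 0, 0, -1]]
  force: 50

```text
clock: 4.48
position: [0.4195, 0.3581, 0.0914]
tcp_rot: [0.474, -0.47, 0.527, -0.526]
wrist_force: [0.2, -0.7, 0.3]
opening: 0.608
```

>>> carry_out:
  targets:
    - [[0, 0, 0, 0, 0, 0, -1], [0, 0, 0, 0, 0, 0, -1], [0, 0, 0, 0, 0, 0, -1], [0, 0, 0, 0, 0, 0, -1], [0, -10, 0, 0, 0, 0, -1], [0, -25, 0, 0, 0, 0, -1], [0, -50, 0, 0, 0, 0, -1], [0, -80, 0, 0, 0, 0, -1]]

```text
clock: 5.15
position: [0.4185, 0.3572, 0.1714]
tcp_rot: [0.473, -0.471, 0.527, -0.526]
wrist_force: [0.2, -0.8, -0.9]
opening: 0.215
```

```bash
python3 -c "
from h import *
s=st(); save(cv2.resize(ctrl.get_image('wrist'),(768,576)),'w4')
go([.55,.06,.21])
"
```

```text
t 5.15 p [0.4185 0.3572 0.1714] q [ 0.473  -0.4709  0.5267 -0.5264] f [ 0.22 -0.83 -0.89] m [-0.   -0.01  0.03] op 0.215
t 5.2 p [0.4201 0.3585 0.179 ] q [-0.476   0.4679 -0.5265  0.5266] f [0.42 1.61 6.93] m [ 0.08 -0.04 -0.02] op 0.218
MOVE [282.3 -32.1 161.9] [-0.0077  0.0042 -0.0084] len 327.0 deg 0.7
```

View pics/w4.png

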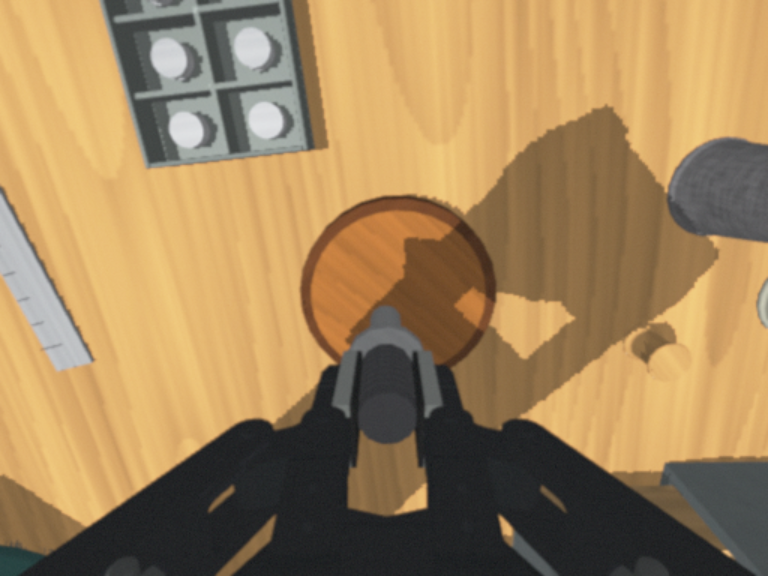

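>>> carry_out:
  targets:
    - [[0, -30, 0, 0, 0, 0, -1], [20, -50, 10, 0, 0, 0, -1], [56, -56, 30, 0, 0, 0, -1], [92, -56, 51, 0, 0, 0, -1], [128, -56, 71, 0, 0, 0, -1], [164, -56, 92, 0, 0, 0, -1], [200, -56, 112, 0, 0, 0, -1], [236, -56, 132, 0, 0, 0, -1]]

```text
clock: 5.87
position: [0.5254, 0.1071, 0.2348]
tcp_rot: [-0.476, 0.468, -0.526, 0.527]
wrist_force: [0.9, 0.3, -1.5]
opening: 0.219
```

```bash
python3 -c "
from h import *
go([.55,-.01,.235])
"
```

```text
t 5.87 p [0.5254 0.1071 0.2348] q [-0.4762  0.4677 -0.5263  0.5268] f [ 0.86  0.27 -1.47] m [-0.04 -0.05 -0.02] op 0.219
MOVE [113.7  -0.9  37.2] [-0.0085  0.0043 -0.0086] len 119.6 deg 0.7
```

>>> carry_out:
  targets:
    - [[30, 0, 10, -0.008, 0.004, -0.008, -1], [60, 0, 20, -0.008, 0.004, -0.008, -1], [90, 0, 30, -0.008, 0.004, -0.008, -1], [114, -1, 37, -0.008, 0.004, -0.008, -1], [114, -1, 37, -0.008, 0.004, -0.008, -1], [114, -1, 37, -0.008, 0.004, -0.008, -1], [114, -1, 37, -0.008, 0.004, -0.008, -1], [114, -1, 37, -0.008, 0.004, -0.008, -1]]

```text
clock: 6.53
position: [0.5496, -0.0095, 0.2354]
tcp_rot: [-0.472, 0.471, -0.527, 0.527]
wrist_force: [0.1, -0.3, -1.2]
opening: 0.218
```

```bash
python3 -c "
from h import *
s=st(); im=ctrl.get_image('wrist'); save(im,'w5raw'); save(cv2.resize(im,(768,576)),'w5')
im=ctrl.get_image('top'); save(im,'t5raw')
np.save('s5.npy',s,allow_pickle=True)
for n in ['zone15','row_mid','drawer_handle']: print(n,[(np.round(d['at'],3).tolist(),round(d['score'],2)) for d in ctrl.look_for(n,'wrist')][:3])
st()
"
```

```text
t 6.53 p [ 0.5496 -0.0095  0.2354] q [-0.4715  0.4708 -0.5273  0.5273] f [ 0.08 -0.32 -1.19] m [-0.02  0.03  0.03] op 0.218
zone15 [([0.557, 0.056, 0.065], 0.64)]
row_mid [([0.558, 0.054, 0.065], 0.58)]
drawer_handle [([0.559, 0.058, 0.063], 0.68), ([0.55, -0.002, 0.236], 0.57)]
t 6.78 p [ 0.5497 -0.0097  0.2352] q [-0.4715  0.4708 -0.5273  0.5273] f [-0.27  0.   -1.87] m [-0.03 -0.01 -0.02] op 0.216
```

View pics/w5.png

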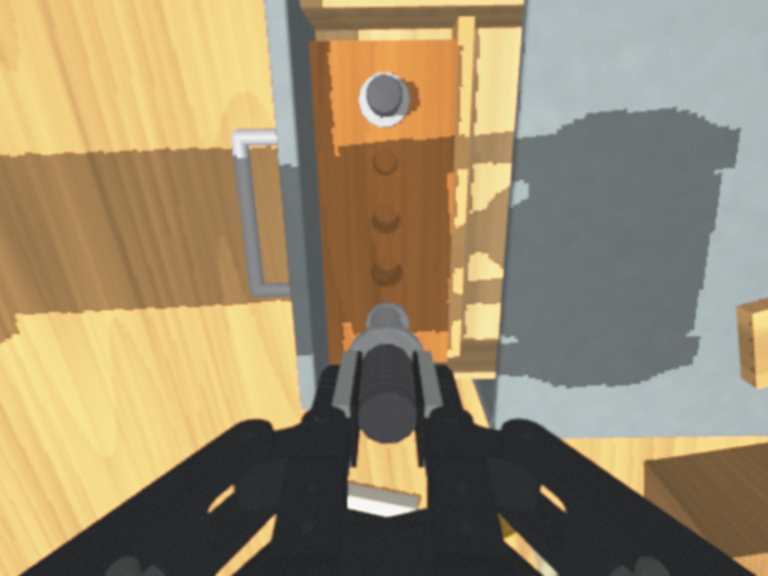

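```bash
python3 -c "
import cv2
a=cv2.imread('pics/w5raw.png')[90:190,200:320]
a=cv2.convertScaleAbs(a,alpha=1.8)
cv2.imwrite('pics/w5c.png',cv2.resize(a,(720,600),interpolation=cv2.INTER_CUBIC))
"
```

```text
(no output)
```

View pics/w5c.png

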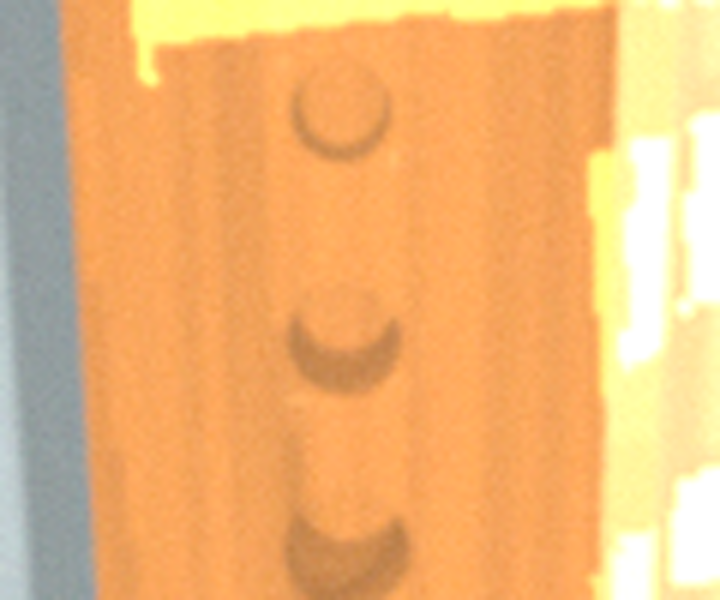

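```bash
python3 -c "
from h import *
s=np.load('s5.npy',allow_pickle=True).item()
h=ray('wrist',[[256.9,108.3],[257.5,146.2],[258.1,180.8]],.066,s); print(h, np.diff(h,axis=0), np.linalg.norm(np.diff(h,axis=0),axis=1))
d=h[0]-h[2]; print('yaw',np.degrees(np.arctan2(-d[0],d[1])))
p=s['position']; Rm=rot(s)
for L in (.0714,.0294,.0244): print(proj('wrist',[p+Rm@[0,L,0]],s)*1.5)
for L,r in ((.0714,.0075),(.0294,.016)): print(proj('wrist',[p+Rm@[-r,L,0],p+Rm@[0,L,r],p+Rm@[0,L,-r]],s)*1.5)
print(Rm)
a=cv2.imread('pics/w5raw.png')[190:300,200:320]
cv2.imwrite('pics/w5d.png',cv2.resize(cv2.convertScaleAbs(a,alpha=1.6),(600,550),interpolation=cv2.INTER_CUBIC))
"
```

```text
[[ 0.55652503  0.05941723  0.066     ]
 [ 0.55292713  0.02203017  0.066     ]
 [ 0.54942065 -0.01499142  0.066     ]] [[-0.0035979  -0.03738706  0.        ]
 [-0.00350647 -0.03702159  0.        ]] [0.03755978 0.03718728]
yaw -5.453941370271417
[[386.80582354 317.36933303]]
[[386.83562604 358.18417286]]
[[386.84011924 364.33797471]]
[[386.82178736 303.17360497]
 [401.9963715  317.38265072]
 [371.61507037 317.35594012]]
[[386.87928827 321.43123949]
 [426.74683279 358.21794103]
 [346.92300007 358.14921108]]
[[-1.12112593e-01  8.08500512e-04  9.93695181e-01]
 [-9.93695234e-01  6.53583081e-04 -1.12113130e-01]
 [-7.40105882e-04 -9.99999460e-01  7.30128212e-04]]
```

View pics/w5d.png

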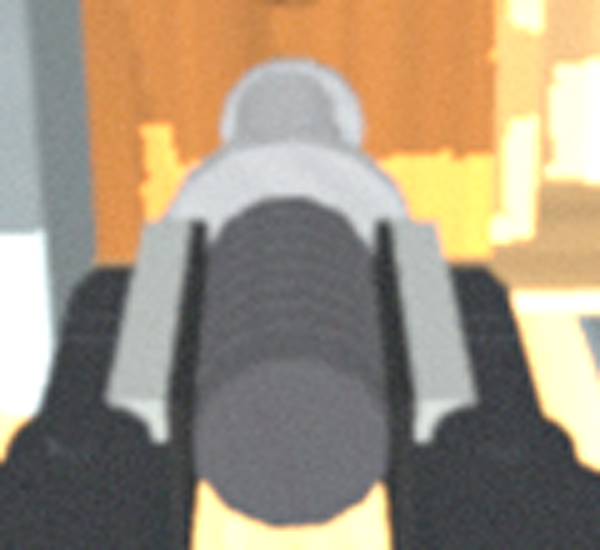

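```bash
python3 -c "
from h import *
go([.5565,.061,.155],-6)
"
```

```text
t 6.78 p [ 0.5497 -0.0097  0.2352] q [-0.4715  0.4708 -0.5273  0.5273] f [-0.27  0.   -1.87] m [-0.03 -0.01 -0.02] op 0.216
MOVE [-71.   80.3  -1.2] [-0.0006 -0.0076 -0.0007] len 107.1 deg 0.4
```

>>> carry_out:
  targets:
    - [[-25, 0, 0, 0, -0.007, 0, -1], [-55, 10, -1, 0, -0.007, 0, -1], [-71, 30, -1, 0, -0.007, 0, -1], [-71, 50, -1, 0, -0.007, 0, -1], [-71, 70, -1, 0, -0.007, 0, -1], [-71, 80, -1, 0, -0.007, 0, -1], [-71, 80, -1, 0, -0.007, 0, -1], [-71, 80, -1, 0, -0.007, 0, -1]]

```text
clock: 7.45
position: [0.5568, 0.061, 0.1557]
tcp_rot: [0.473, -0.473, 0.526, -0.526]
wrist_force: [-0.3, -0.0, 0.0]
opening: 0.218
```

```bash
python3 -c "
from h import *
s=st(); im=ctrl.get_image('wrist'); save(im,'w6raw'); t=ctrl.get_image('top'); save(t,'t6raw'); sc=ctrl.get_image('scene'); save(sc,'sc6raw')
c=lambda im,x,y,w,h,W=400,H=300:cv2.resize(cv2.convertScaleAbs(im[y:y+h,x:x+w],alpha=1.6),(W,H),interpolation=cv2.INTER_CUBIC)
save(np.vstack([np.hstack([c(im,177,110,160,120),c(t,195,120,120,90)]),np.hstack([c(sc,210,170,120,90),c(im,0,0,512,384)])]),'c6')
np.save('s6.npy',s,allow_pickle=True)
"
```

```text
t 7.45 p [0.5568 0.061  0.1557] q [ 0.4733 -0.4727  0.5256 -0.5256] f [-0.32 -0.01  0.05] m [ 0.04  0.04 -0.  ] op 0.218
```

View pics/c6.png

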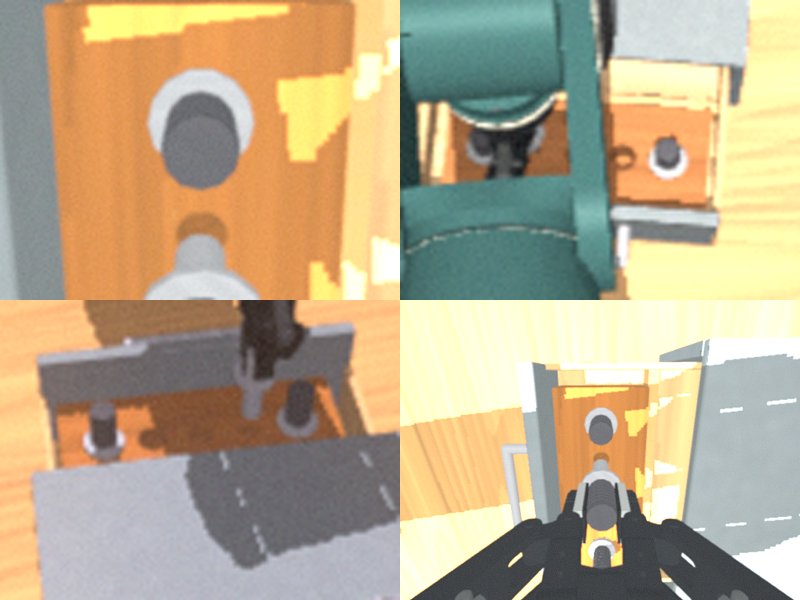

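```bash
python3 -c "
from h import *
s=np.load('s6.npy',allow_pickle=True).item()
a=cv2.imread('pics/w6raw.png')[180:240,217:297]
cv2.imwrite('pics/w6c.png',cv2.resize(cv2.convertScaleAbs(a,alpha=1.8),(800,600),interpolation=cv2.INTER_CUBIC))
p=s['position']; Rm=rot(s)
f=lambda P:(proj('wrist',P,s)-[217,180])*10
print(f([p+Rm@[x,.0714,z] for x,z in ((0,0),(-.0075,0),(0,.0075),(0,-.0075))]))
"
```

```text
[[408.74756406 315.80674099]
 [408.85449897 221.16875521]
 [510.01771559 315.89560224]
 [307.47605275 315.71737826]]
```

View pics/w6c.png

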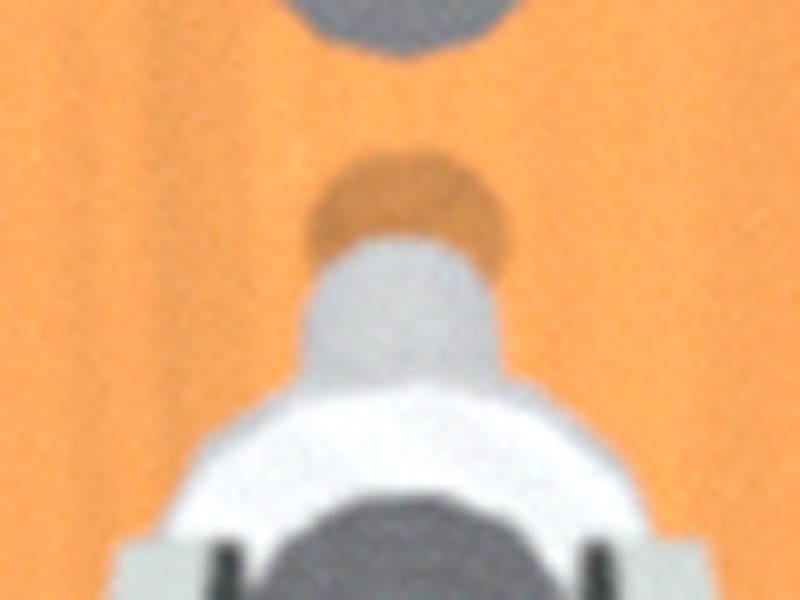

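```bash
python3 -c "
from h import *
s=np.load('s6.npy',allow_pickle=True).item(); Rm=rot(s);p=s['position']
h=ray('wrist',[[217+40.85-.05,180+24.7-.05]],.066,s)[0]; print(h)
e=ray('wrist',[[217+(306)/10,204.6],[217+51.1,204.6],[217+40.8,195]],.066,s); print(e, np.linalg.norm(e[0]-e[1]))
# tip fit
t=ray('wrist',[[217+39.9,180+31.9]],p[2]-.0714,s)[0]; print('tip',t, 'tool off',Rm.T@(t-p)*1000)
print('move tool mm',Rm.T@(h-t)*1000)
"
```

```text
[0.55657691 0.05935919 0.066     ]
[[0.54843518 0.06025682 0.066     ]
 [0.56480772 0.05853884 0.066     ]
 [0.55743321 0.06753557 0.066     ]] 0.01646242288464223
tip [0.55605167 0.06083905 0.0842809 ] tool off [ 0.2565568  71.3995233  -0.72190317]
move tool mm [ 1.42700388 18.28040289  0.66905514]
```

>>> carry_out:
  targets:
    - [[1.4, 3, 0.7, 0, 0, 0, -1], [1.4, 8, 0.7, 0, 0, 0, -1], [1.4, 13, 0.7, 0, 0, 0, -1], [1.4, 13, 0.7, 0, 0, 0, -1], [1.4, 13, 0.7, 0, 0, 0, -1], [1.4, 13, 0.7, 0, 0, 0, -1], [1.4, 13, 0.7, 0, 0, 0, -1], [1.4, 13, 0.7, 0, 0, 0, -1]]

```text
clock: 8.27
position: [0.5579, 0.0594, 0.144]
tcp_rot: [-0.474, 0.472, -0.525, 0.526]
wrist_force: [-0.7, -0.5, -1.9]
opening: 0.217
```

```bash
python3 -c "
from h import *
s=st(); im=ctrl.get_image('wrist'); save(im,'w7raw'); np.save('s7.npy',s,allow_pickle=True)
s2=st()
a=im[180:240,217:297]
save(cv2.resize(cv2.convertScaleAbs(a,alpha=1.8),(800,600),interpolation=cv2.INTER_CUBIC),'w7c')
p=s['position']; Rm=rot(s)
f=lambda P:(proj('wrist',P,s)-[217,180])*10
H=np.array([.55658,.05936,.066])
print(f([H+[.00825*np.cos(a),.00825*np.sin(a),0] for a in np.radians([0,90,180,270])]))
"
```

```text
t 8.27 p [0.5579 0.0594 0.144 ] q [-0.4739  0.472  -0.5252  0.5262] f [-0.66 -0.5  -1.95] m [0.03 0.07 0.01] op 0.217
t 8.32 p [0.5579 0.0594 0.1439] q [-0.4739  0.472  -0.5252  0.5262] f [-0.27  0.85 -1.58] m [0.05 0.02 0.  ] op 0.215
[[496.24666273 275.41279803]
 [376.89478981 185.00681187]
 [281.1178373  296.58005314]
 [399.94084895 384.607497  ]]
```

View pics/w7c.png

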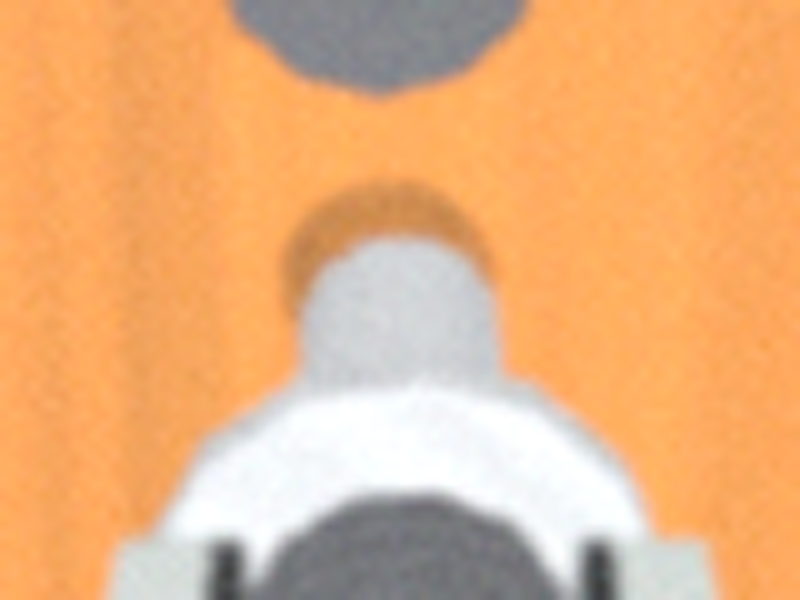

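>>> carry_out:
  targets:
    - [[-0.4, 2, -0.8, 0, 0, 0, -1], [-0.4, 4, -0.8, 0, 0, 0, -1], [-0.4, 5, -0.8, 0, 0, 0, -1], [-0.4, 6, -0.8, 0, 0, 0, -1], [-0.4, 6.6, -0.8, 0, 0, 0, -1], [-0.4, 7.2, -0.8, 0, 0, 0, -1], [-0.4, 7.8, -0.8, 0, 0, 0, -1], [-0.4, 7.8, -0.8, 0, 0, 0, -1]]

```text
clock: 8.98
position: [0.5572, 0.0599, 0.136]
tcp_rot: [-0.474, 0.472, -0.525, 0.526]
wrist_force: [-0.6, 0.5, -0.6]
opening: 0.212
```

```bash
python3 -c "
from h import *
s=st(); im=ctrl.get_image('wrist'); save(im,'w8raw'); np.save('s8.npy',s,allow_pickle=True)
s2=st()
a=im[180:240,217:297]
save(cv2.resize(cv2.convertScaleAbs(a,alpha=1.8),(800,600),interpolation=cv2.INTER_CUBIC),'w8c')
"
```

```text
t 8.98 p [0.5572 0.0599 0.136 ] q [-0.4738  0.4721 -0.5252  0.5261] f [-0.59  0.52 -0.63] m [ 0.04 -0.01  0.02] op 0.212
t 9.03 p [0.5572 0.0599 0.1361] q [-0.4738  0.472  -0.5252  0.5262] f [ 0.38 -0.16 -0.46] m [-0.   -0.02  0.02] op 0.215
```

View pics/w8c.png

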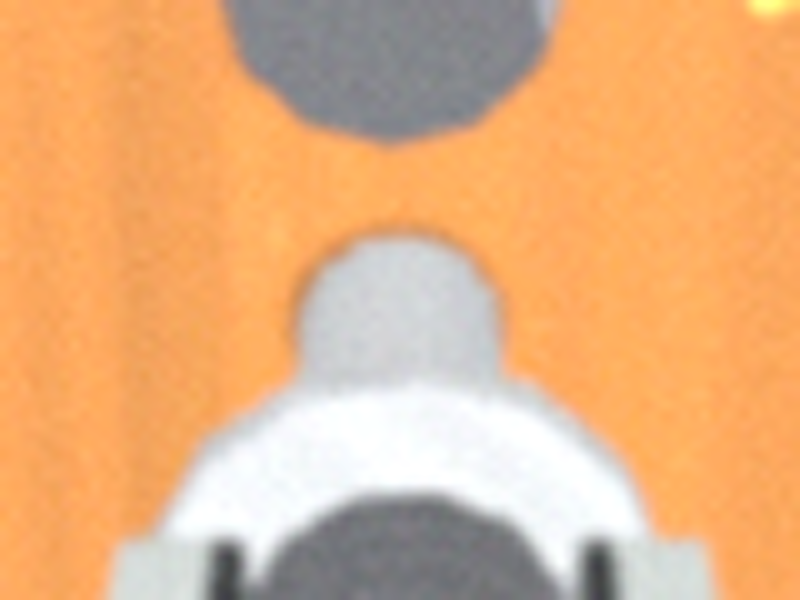

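>>> carry_out:
  targets:
    - [[0, 0.5, 0, 0, 0, 0, -1], [0, 1, 0, 0, 0, 0, -1], [0, 1.5, 0, 0, 0, 0, -1], [0, 2, 0, 0, 0, 0, -1], [0, 2.5, 0, 0, 0, 0, -1], [0, 3, 0, 0, 0, 0, -1], [0, 3.5, 0, 0, 0, 0, -1], [0, 3.5, 0, 0, 0, 0, -1]]

```text
clock: 9.7
position: [0.5571, 0.0599, 0.1325]
tcp_rot: [-0.474, 0.472, -0.525, 0.526]
wrist_force: [0.5, 0.1, -2.9]
opening: 0.215
```

```bash
python3 -c "
from h import *
s=st(); im=ctrl.get_image('wrist'); save(im,'w9raw')
go([.5572,.0599,.0955],-6)
a=im[180:240,217:297]
save(cv2.resize(cv2.convertScaleAbs(a,alpha=1.8),(800,600),interpolation=cv2.INTER_CUBIC),'w9c')
"
```

```text
t 9.7 p [0.5571 0.0599 0.1325] q [-0.4738  0.4721 -0.5252  0.5261] f [ 0.49  0.08 -2.91] m [-0.03 -0.03 -0.01] op 0.215
t 9.75 p [0.5572 0.0599 0.1325] q [-0.4738  0.4721 -0.5252  0.5261] f [ 0.4 -0.4 -1.6] m [0.04 0.01 0.02] op 0.214
MOVE [ 0.1 37.  -0.1] [-0.0026 -0.0008 -0.001 ] len 37.0 deg 0.2
```

View pics/w9c.png

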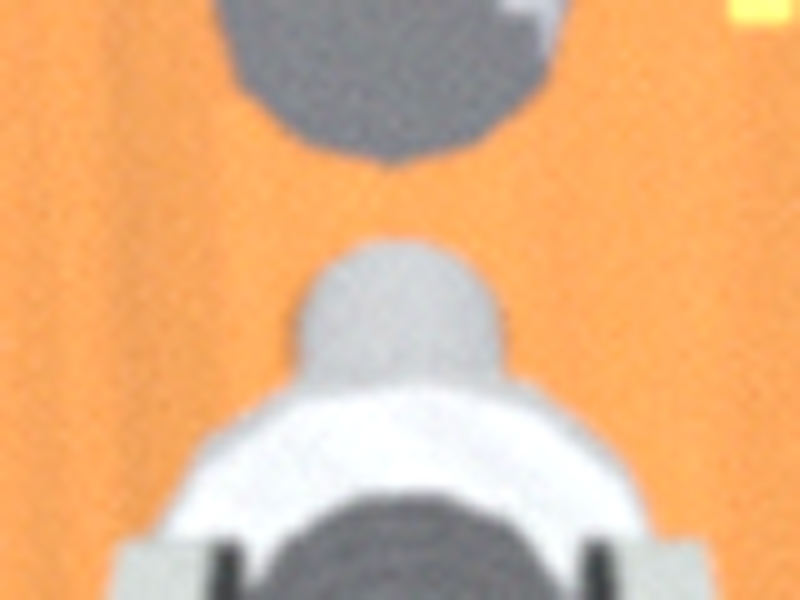

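>>> carry_out:
  targets:
    - [[0, 2, 0, -0.0026, 0, -0.001, -1], [0, 4, 0, -0.0026, 0, -0.001, -1], [0, 6, 0, -0.0026, 0, -0.001, -1], [0, 8, 0, -0.0026, 0, -0.001, -1], [0, 10, 0, -0.0026, 0, -0.001, -1], [0, 12, 0, -0.0026, 0, -0.001, -1], [0, 14, 0, -0.0026, 0, -0.001, -1], [0, 15, 0, -0.0026, 0, -0.001, -1]]

```text
clock: 10.42
position: [0.5571, 0.06, 0.1172]
tcp_rot: [0.473, -0.473, 0.526, -0.526]
wrist_force: [-0.6, 0.3, -0.9]
opening: 0.218
```

```bash
python3 -c "
from h import *
s=st(); im=ctrl.get_image('wrist'); save(im,'w10raw')
go([.5572,.0599,.0955],-6)
save(cv2.resize(im,(768,576)),'w10')
"
```

```text
t 10.42 p [0.5571 0.06   0.1172] q [ 0.4729 -0.473   0.5257 -0.5256] f [-0.65  0.3  -0.85] m [0.1  0.   0.02] op 0.218
t 10.47 p [0.5571 0.06   0.1171] q [ 0.4728 -0.4731  0.5257 -0.5256] f [ 0.27 -0.42 -2.39] m [ 0.05  0.03 -0.01] op 0.215
MOVE [ 0.  21.6  0.1] [ 0.0004 -0.0007  0.0001] len 21.6 deg 0.0
```

View pics/w10.png

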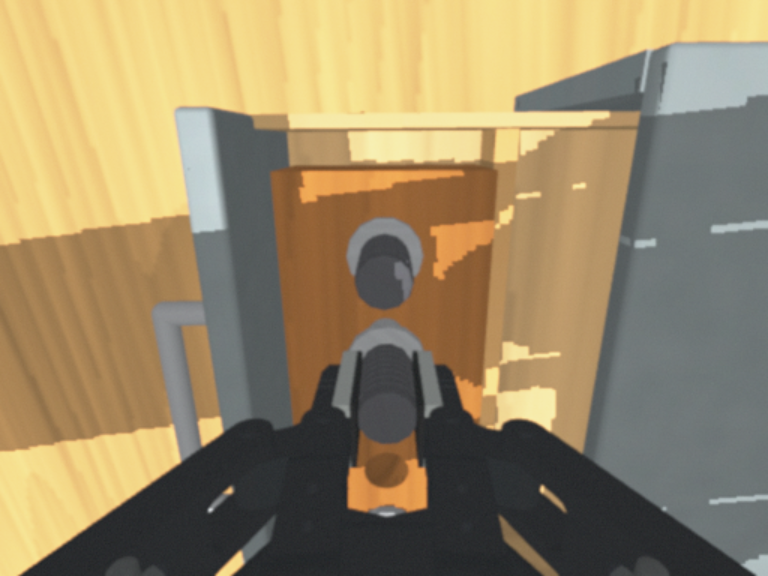

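>>> carry_out:
  targets:
    - [[0, 3, 0, 0, 0, 0, -1], [0, 6, 0, 0, 0, 0, -1], [0, 9, 0, 0, 0, 0, -1], [0, 12, 0, 0, 0, 0, -1], [0, 15, 0, 0, 0, 0, -1], [0, 18, 0, 0, 0, 0, -1], [0, 19, 0, 0, 0, 0, -1], [0, 19, 0, 0, 0, 0, -1]]

```text
clock: 11.13
position: [0.557, 0.0599, 0.0977]
tcp_rot: [0.473, -0.473, 0.526, -0.526]
wrist_force: [-0.4, -0.1, -2.2]
opening: 0.221
```

```bash
python3 -c "
from h import *
s=st(); im=ctrl.get_image('wrist')
go([.5572,.0599,.0955],-6)
save(cv2.resize(im,(768,576)),'w11')
"
```

```text
t 11.13 p [0.557  0.0599 0.0977] q [ 0.4727 -0.4732  0.5258 -0.5255] f [-0.44 -0.07 -2.21] m [0.11 0.01 0.02] op 0.221
t 11.18 p [0.557  0.0599 0.098 ] q [ 0.4727 -0.4732  0.5258 -0.5255] f [-0.33  0.43 -3.11] m [ 0.04 -0.02  0.02] op 0.221
MOVE [0.  2.5 0.2] [ 0.0007 -0.0007  0.0002] len 2.5 deg 0.1
```

View pics/w11.png

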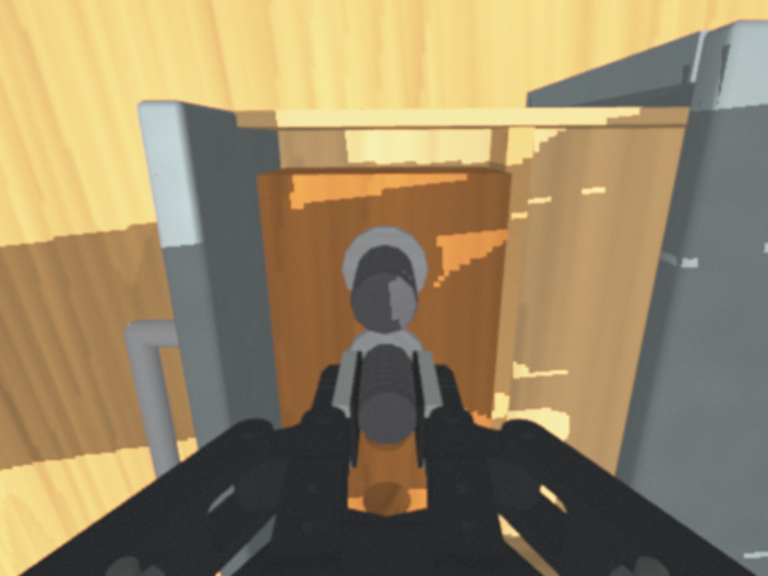

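>>> carry_out:
  targets:
    - [[0, 0.5, 0, 0, 0, 0, -1], [0, 1, 0, 0, 0, 0, -1], [0, 1.5, 0, 0, 0, 0, -1], [0, 2, 0, 0, 0, 0, -1], [0, 2.4, 0, 0, 0, 0, -1], [0, 2.7, 0, 0, 0, 0, -1], [0, 2.7, 0, 0, 0, 0, -1], [0, 2.7, 0, 0, 0, 0, -1]]

```text
clock: 11.85
position: [0.5573, 0.0599, 0.0962]
tcp_rot: [-0.473, 0.473, -0.526, 0.526]
wrist_force: [-2.6, 0.3, 7.5]
opening: 0.216
```

```bash
python3 -c "
from h import *
s=st()"
```

```text
t 11.85 p [0.5573 0.0599 0.0962] q [-0.473   0.4729 -0.5256  0.5258] f [-2.61  0.33  7.49] m [-0.08  0.56  0.03] op 0.216
```

>>> carry_out:
  targets:
    - [[0, 0, 0, 0, 0, 0, -0.2], [0, 0, 0, 0, 0, 0, -0.2], [0, 0, 0, 0, 0, 0, -0.2], [0, 0, 0, 0, 0, 0, -0.2], [0, -3, 0, 0, 0, 0, -0.2], [0, -12, 0, 0, 0, 0, -0.2], [0, -24, 0, 0, 0, 0, -0.2], [0, -36, 0, 0, 0, 0, -0.2]]

```text
clock: 12.52
position: [0.5574, 0.0599, 0.1337]
tcp_rot: [-0.473, 0.473, -0.526, 0.526]
wrist_force: [0.1, -0.8, -0.3]
opening: 0.404
```

>>> carry_out:
  targets:
    - [[0, -20, 0, 0, 0, 0, -0.2], [0, -40, 0, 0, 0, 0, -0.2], [15, -60, 0, 0, 0, 0, -0.2], [30, -80, 0, 0, 0, 0, -0.2], [45, -80, 0, 0, 0, 0, -0.2], [45, -80, 0, 0, 0, 0, -0.2], [45, -80, 0, 0, 0, 0, -0.2], [45, -80, 0, 0, 0, 0, -0.2]]

```text
clock: 13.18
position: [0.5525, 0.0155, 0.2139]
tcp_rot: [-0.473, 0.473, -0.526, 0.526]
wrist_force: [0.5, 0.4, -0.4]
opening: 0.401
```

```bash
python3 -c "
from h import *
s=st(); im=ctrl.get_image('wrist'); save(im,'w12raw'); np.save('s12.npy',s,allow_pickle=True)
save(cv2.resize(im,(768,576)),'w12')
sc=ctrl.get_image('scene'); save(cv2.resize(sc[160:280,200:360],(800,600),interpolation=cv2.INTER_CUBIC),'sc12')
st()"
```

```text
t 13.18 p [0.5525 0.0155 0.2139] q [-0.473   0.4727 -0.5256  0.5258] f [ 0.46  0.42 -0.45] m [ 0.05 -0.03  0.  ] op 0.401
t 13.28 p [0.5525 0.0158 0.2135] q [ 0.4731 -0.4731  0.5256 -0.5255] f [-0.02  0.   -0.37] m [ 0.03 -0.06  0.02] op 0.4
```

View pics/w12.png

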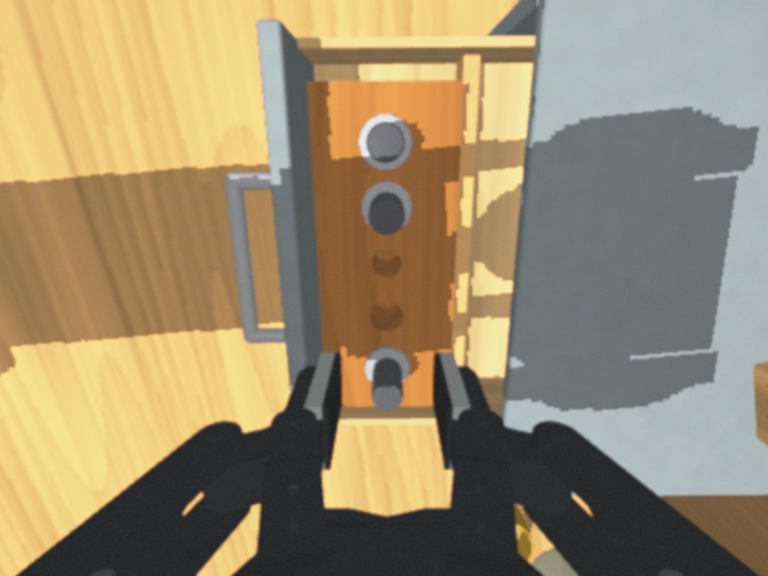

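View pics/sc12.png

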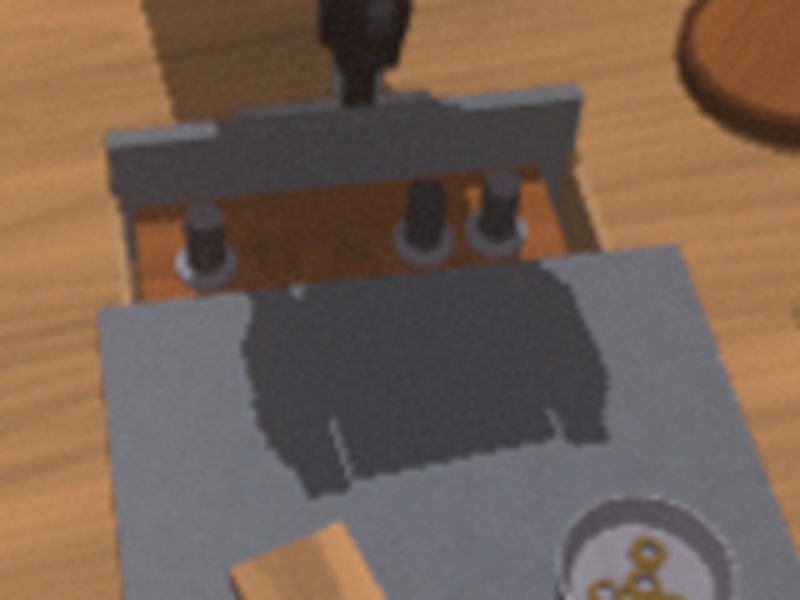

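```bash
python3 -c "
from h import *
s=np.load('s12.npy',allow_pickle=True).item()
n=lambda l:np.array(l)/1.5
print('bar',ray('wrist',n([[236,190],[248,328]]),.085,s))
print('collars',ray('wrist',n([[385.5,141],[387,207]]),.071,s))
print('holes',ray('wrist',n([[386,263],[387,316]]),.066,s))
print('cabfront',ray('wrist',n([[537,30],[505,400]]),.13,s))
print('drawer front outer top',ray('wrist',n([[260,30],[291,380]]),.112,s))
"
```

```text
bar [[ 0.4715391   0.08001811  0.085     ]
 [ 0.46033667 -0.00654755  0.085     ]]
collars [[0.56046827 0.09769656 0.071     ]
 [0.55730878 0.05910897 0.071     ]]
holes [[ 0.55276397  0.02204609  0.066     ]
 [ 0.54948347 -0.0155171   0.066     ]]
cabfront [[ 0.62956644  0.13549832  0.13      ]
 [ 0.61292518 -0.04673471  0.13      ]]
drawer front outer top [[ 0.50787546  0.15220091  0.112     ]
 [ 0.48969958 -0.03171756  0.112     ]]
```

```bash
python3 -c "
from h import *
go([.42,.037,.20],-5.8);go([.42,.037,.085],-5.8)"
```

```text
t 13.28 p [0.5525 0.0158 0.2135] q [ 0.4731 -0.4731  0.5256 -0.5255] f [-0.02  0.   -0.37] m [ 0.03 -0.06  0.02] op 0.4
MOVE [  -7.2   13.5 -134. ] [ 0.     -0.0038 -0.0001] len 134.8 deg 0.2
t 13.28 p [0.5525 0.0158 0.2135] q [ 0.4731 -0.4731  0.5256 -0.5255] f [-0.02  0.   -0.37] m [ 0.03 -0.06  0.02] op 0.4
MOVE [  -7.2  128.5 -134. ] [ 0.     -0.0038 -0.0001] len 185.8 deg 0.2
```

>>> carry_out:
  targets:
    - [[-2, 0, -35, 0, 0, 0, -1], [-4, 0, -70, 0, 0, 0, -1], [-6, 0, -105, 0, 0, 0, -1], [-7, 0, -134, 0, 0, 0, -1], [-7, 20, -134, 0, 0, 0, -1], [-7, 50, -134, 0, 0, 0, -1], [-7, 80, -134, 0, 0, 0, -1], [-7, 100, -134, 0, 0, 0, -1]]

```text
clock: 13.95
position: [0.4189, 0.0373, 0.1109]
tcp_rot: [0.473, -0.474, 0.526, -0.525]
wrist_force: [-0.4, -0.5, -0.4]
opening: -0.0
```

```bash
python3 -c "
from h import *
s=st(); im=ctrl.get_image('wrist'); save(cv2.resize(im,(768,576)),'w13')
go([.42,.037,.085],-5.8)"
```

```text
t 13.95 p [0.4189 0.0373 0.1109] q [ 0.4729 -0.4737  0.5258 -0.5249] f [-0.42 -0.55 -0.44] m [-0.03 -0.01 -0.  ] op -0.0
t 14.0 p [0.4178 0.0372 0.1076] q [ 0.4717 -0.4748  0.5268 -0.524 ] f [-1.54 -0.02 -5.58] m [-0.01  0.05  0.02] op 0.001
MOVE [-0.  22.6  2.4] [ 0.0059 -0.003   0.0006] len 22.7 deg 0.4
```

View pics/w13.png

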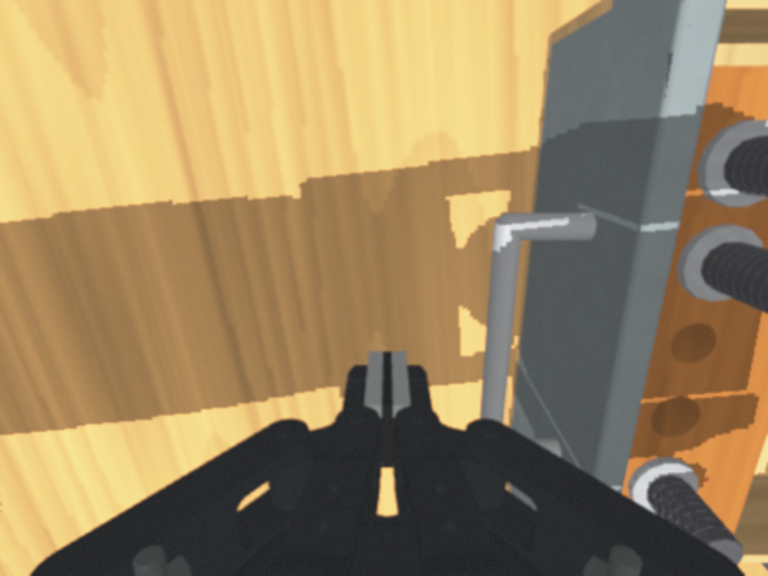

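>>> carry_out:
  targets:
    - [[0, 10, 2, 0.006, -0.003, 0, -1], [0, 20, 2, 0.006, -0.003, 0, -1], [0, 23, 4, 0.006, -0.003, 0, -1], [0, 23, 9, 0.006, -0.003, 0, -1], [0, 23, 14, 0.006, -0.003, 0, -1], [0, 23, 19, 0.006, -0.003, 0, -1], [0, 23, 24, 0.006, -0.003, 0, -1], [0, 23, 29, 0.006, -0.003, 0, -1]]

```text
clock: 14.67
position: [0.447, 0.0342, 0.0849]
tcp_rot: [-0.474, 0.474, -0.525, 0.525]
wrist_force: [-2.6, 0.0, 2.9]
opening: -0.004
```

>>> carry_out:
  targets:
    - [[0, 0, 3, 0, 0, 0, -1], [0, 0, 6, 0, 0, 0, -1], [0, 0, 9, 0, 0, 0, -1], [0, 0, 12, 0, 0, 0, -1], [0, 0, 15, 0, 0, 0, -1], [0, 0, 18, 0, 0, 0, -1], [0, 0, 21, 0, 0, 0, -1], [0, 0, 24, 0, 0, 0, -1]]

```text
clock: 15.33
position: [0.4712, 0.0317, 0.0849]
tcp_rot: [-0.474, 0.474, -0.525, 0.525]
wrist_force: [-4.1, 0.9, -0.1]
opening: -0.003
```

```bash
python3 -c "
from h import *
s=st(); im=ctrl.get_image('wrist'); save(cv2.resize(im,(768,576)),'w14')
st()"
```

```text
t 15.33 p [0.4712 0.0317 0.0849] q [-0.4738  0.4742 -0.5246  0.5247] f [-4.09  0.9  -0.15] m [0.19 0.63 0.04] op -0.003
t 15.38 p [0.4717 0.0316 0.085 ] q [-0.474   0.4741 -0.5245  0.5249] f [ 0.11  0.42 -0.18] m [-0.01 -0.02  0.02] op -0.001
```

View pics/w14.png

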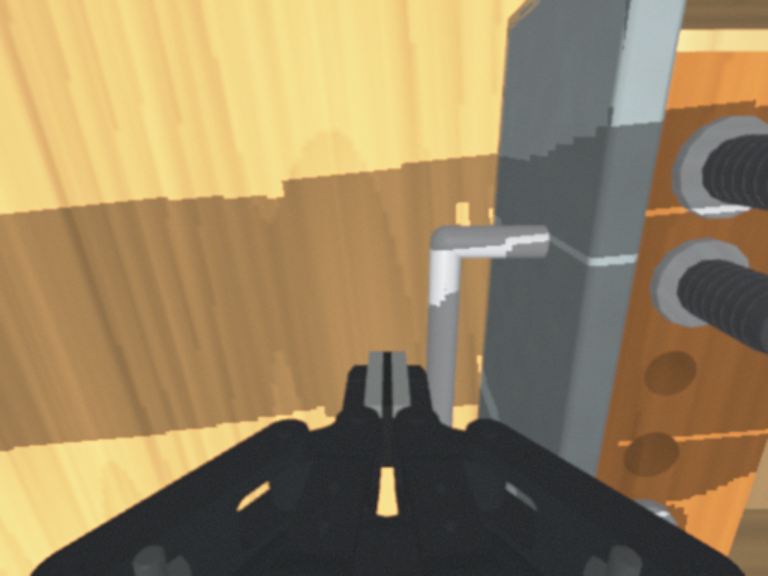

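>>> carry_out:
  targets:
    - [[0, 0, 4, 0, 0, 0, -1], [0, 0, 9, 0, 0, 0, -1], [0, 0, 14, 0, 0, 0, -1], [0, 0, 19, 0, 0, 0, -1], [0, 0, 24, 0, 0, 0, -1], [0, 0, 29, 0, 0, 0, -1], [0, 0, 34, 0, 0, 0, -1], [0, 0, 39, 0, 0, 0, -1]]

```text
clock: 16.05
position: [0.511, 0.0277, 0.085]
tcp_rot: [-0.474, 0.474, -0.524, 0.525]
wrist_force: [-4.3, 1.7, 1.0]
opening: -0.002
```

>>> carry_out:
  targets:
    - [[0, 0, 5, 0, 0, 0, -1], [0, 0, 10, 0, 0, 0, -1], [0, 0, 15, 0, 0, 0, -1], [0, 0, 20, 0, 0, 0, -1], [0, 0, 25, 0, 0, 0, -1], [0, 0, 30, 0, 0, 0, -1], [0, 0, 34, 0, 0, 0, -1], [0, 0, 37, 0, 0, 0, -1]]

```text
clock: 16.72
position: [0.5483, 0.0239, 0.085]
tcp_rot: [-0.474, 0.474, -0.524, 0.525]
wrist_force: [-3.6, 2.5, 0.8]
opening: 0.001
```

```bash
python3 -c "
from h import *
s=st(); im=ctrl.get_image('wrist'); save(cv2.resize(im,(768,576)),'w15'); np.save('s15.npy',s,allow_pickle=True)
st()"
```

```text
t 16.72 p [0.5483 0.0239 0.085 ] q [-0.474   0.474  -0.5245  0.5249] f [-3.63  2.5   0.75] m [0.36 0.6  0.04] op 0.001
t 16.77 p [0.5487 0.0238 0.085 ] q [-0.4741  0.474  -0.5243  0.5251] f [-1.61  0.5  -0.93] m [-0.07  0.03 -0.02] op -0.002
```

View pics/w15.png

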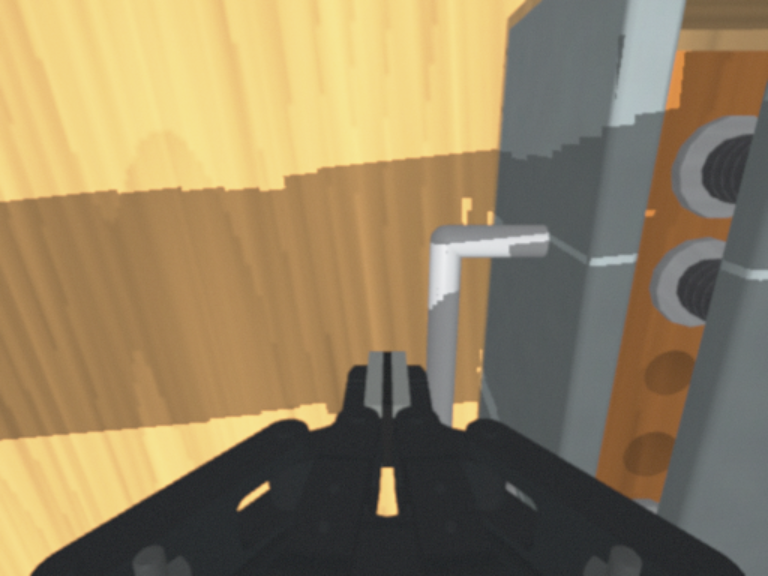

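>>> carry_out:
  targets:
    - [[0, 0, 3, 0, 0, 0, -1], [0, 0, 6, 0, 0, 0, -1], [0, 0, 8, 0, 0, 0, -1], [0, 0, 10, 0, 0, 0, -1], [0, 0, 12, 0, 0, 0, -1], [0, 0, 13, 0, 0, 0, -1], [0, 0, 14, 0, 0, 0, -1], [0, 0, 15, 0, 0, 0, -1]]

```text
clock: 17.43
position: [0.5637, 0.0223, 0.085]
tcp_rot: [-0.474, 0.474, -0.524, 0.525]
wrist_force: [-4.2, 1.1, 0.8]
opening: 0.0
```

```bash
python3 -c "
from h import *
s=st(); im=ctrl.get_image('wrist'); save(cv2.resize(im,(768,576)),'w16')
st()"
```

```text
t 17.43 p [0.5637 0.0223 0.085 ] q [-0.4741  0.474  -0.5243  0.5251] f [-4.21  1.08  0.78] m [ 0.23  0.62 -0.03] op 0.0
t 17.48 p [0.5638 0.0223 0.0851] q [-0.4741  0.4739 -0.5242  0.5251] f [-2.32 -0.03 -0.52] m [0.2  0.44 0.04] op 0.0
```

View pics/w16.png

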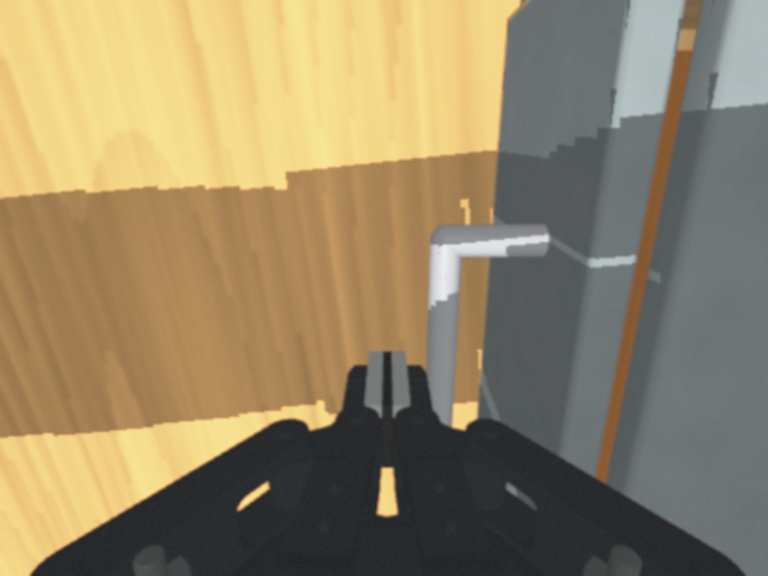

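>>> carry_out:
  targets:
    - [[0, 0, 1.2, 0, 0, 0, -1], [0, 0, 2.4, 0, 0, 0, -1], [0, 0, 3.6, 0, 0, 0, -1], [0, 0, 4.8, 0, 0, 0, -1], [0, 0, 6, 0, 0, 0, -1], [0, 0, 7, 0, 0, 0, -1], [0, 0, 8, 0, 0, 0, -1], [0, 0, 9, 0, 0, 0, -1]]

```text
clock: 18.15
position: [0.5723, 0.0214, 0.085]
tcp_rot: [-0.474, 0.474, -0.525, 0.525]
wrist_force: [-15.9, 2.8, 6.7]
opening: 0.002
```

```bash
python3 -c "
from h import *
s=st(); im=ctrl.get_image('wrist'); save(cv2.resize(im,(768,576)),'w17')
st()"
```

```text
t 18.15 p [0.5723 0.0214 0.085 ] q [-0.4738  0.4743 -0.5247  0.5247] f [-15.88   2.84   6.67] m [0.38 2.43 0.02] op 0.002
t 18.2 p [0.5722 0.0214 0.0849] q [ 0.4736 -0.4744  0.5248 -0.5246] f [-12.28   1.6    4.73] m [0.31 1.89 0.  ] op -0.003
```

View pics/w17.png

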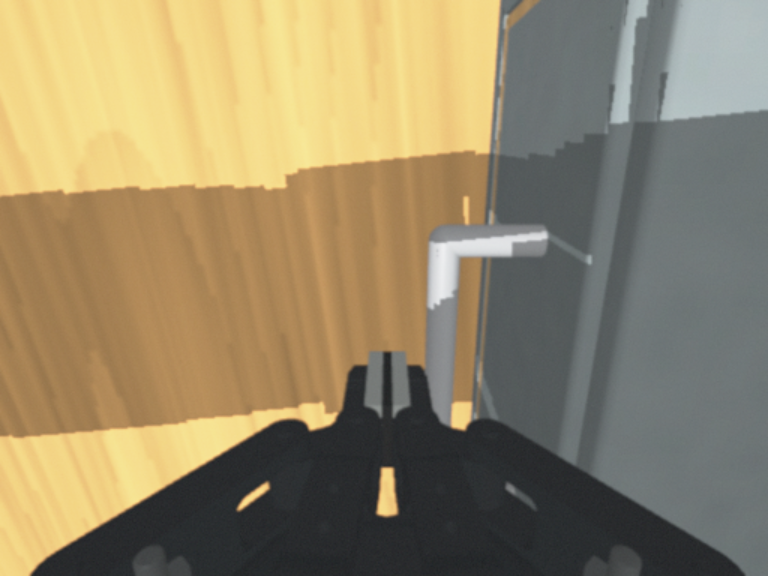

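>>> carry_out:
  targets:
    - [[0, 0, 0.5, 0, 0, 0, -1], [0, 0, 0.8, 0, 0, 0, -1], [0, 0, 0.8, 0, 0, 0, -1], [0, 0, 0.8, 0, 0, 0, -1], [0, 0, 0.8, 0, 0, 0, -1], [0, 0, 0.8, 0, 0, 0, -1], [0, 0, 0.8, 0, 0, 0, -1], [0, 0, 0.8, 0, 0, 0, -1]]

```text
clock: 18.87
position: [0.5723, 0.0214, 0.085]
tcp_rot: [0.473, -0.475, 0.525, -0.524]
wrist_force: [-14.8, 1.9, 6.2]
opening: -0.002
```

>>> carry_out:
  targets:
    - [[0, 0, -3, 0, 0, 0, -1], [0, 0, -10, 0, 0, 0, -1], [0, 0, -25, 0, 0, 0, -1], [0, 0, -50, 0, 0, 0, -1], [0, -10, -75, 0, 0, 0, -1], [0, -40, -100, 0, 0, 0, -1], [0, -70, -120, 0, 0, 0, -1], [0, -100, -120, 0, 0, 0, -1]]

```text
clock: 19.53
position: [0.4504, 0.0338, 0.1866]
tcp_rot: [0.473, -0.475, 0.525, -0.524]
wrist_force: [0.2, -0.3, 0.6]
opening: 0.001
```

```bash
python3 -c "
from h import *
s=st(); im=ctrl.get_image('wrist'); save(cv2.resize(im,(768,576)),'w18')
t=ctrl.get_image('top'); sc=ctrl.get_image('scene'); save(t,'t18');save(sc,'sc18')
print([(np.round(d['at'],3).tolist(),round(d['score'],2)) for d in ctrl.look_for('drawer_handle','scene')][:2])
st()"
```

```text
t 19.53 p [0.4504 0.0338 0.1866] q [ 0.4733 -0.4749  0.5251 -0.5242] f [ 0.18 -0.31  0.55] m [-0.01  0.05  0.  ] op 0.001
[]
t 19.73 p [0.4535 0.0336 0.1861] q [-0.4738  0.4743 -0.5247  0.5247] f [ 0.14 -0.39 -0.95] m [ 0.01  0.02 -0.01] op 0.002
```

View pics/w18.png

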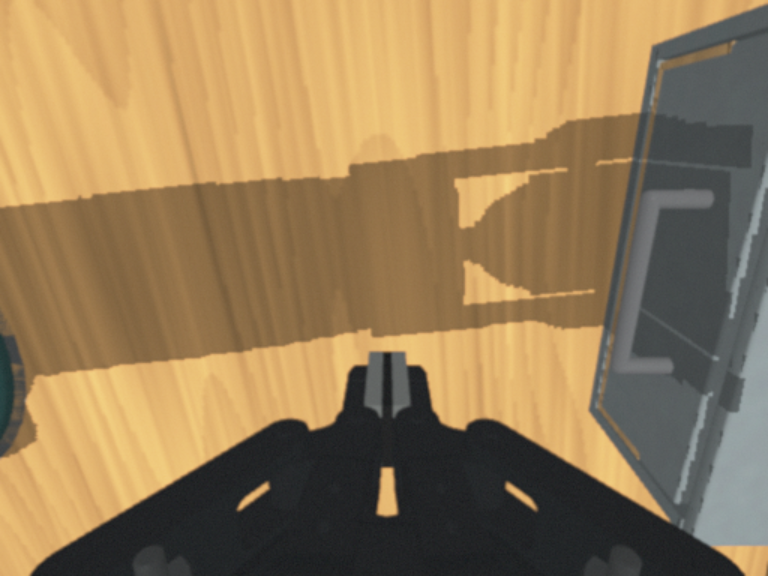

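View pics/t18.png

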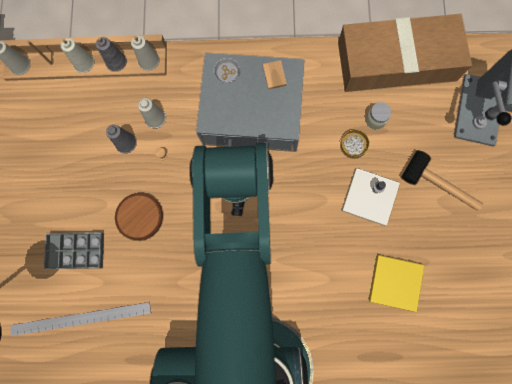

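View pics/sc18.png

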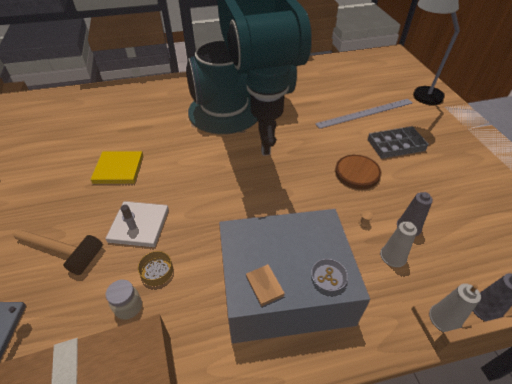

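```bash
python3 -c "
from h import *
s=st(); im=ctrl.get_image('wrist'); save(im,'w19raw')
save(cv2.resize(cv2.convertScaleAbs(im[10:370,380:512],alpha=1.7),(330,900)) [:600],'w19a')
save(cv2.resize(cv2.convertScaleAbs(im[0:384,352:512],alpha=1.7)[60:330],(480,600*270//200))[:600] if 0 else cv2.resize(cv2.convertScaleAbs(im[20:360,372:512],alpha=1.7),(247,600)),'w19b')
np.save('s19.npy',s,allow_pickle=True)
go([.50,.02,.26],-5.8)
"
```

```text
t 19.73 p [0.4535 0.0336 0.1861] q [-0.4738  0.4743 -0.5247  0.5247] f [ 0.14 -0.39 -0.95] m [ 0.01  0.02 -0.01] op 0.002
t 19.78 p [0.4532 0.0336 0.1849] q [ 0.4732 -0.4748  0.5252 -0.5242] f [-0.15  0.18 -0.9 ] m [-0.01 -0.01  0.02] op -0.001
MOVE [  8.8 -75.2  47.7] [ 0.0026 -0.0002  0.0007] len 89.5 deg 0.2
```

>>> carry_out:
  targets:
    - [[10, -30, 15, 0, 0, 0, -1], [25, -50, 50, 0, 0, 0, -1], [40, -65, 85, 0, 0, 0, -1], [52, -65, 120, 0, 0, 0, -1], [52, -65, 130, 0, 0, 0, -1], [52, -65, 130, 0, 0, 0, -1], [52, -65, 130, 0, 0, 0, -1], [52, -65, 130, 0, 0, 0, -1]]

```text
clock: 20.45
position: [0.5766, -0.0309, 0.2486]
tcp_rot: [0.473, -0.475, 0.526, -0.524]
wrist_force: [-0.7, 0.7, 0.4]
opening: -0.003
```

```bash
python3 -c "
from h import *
s=st(); im=ctrl.get_image('wrist'); save(im,'w20raw'); np.save('s20.npy',s,allow_pickle=True)
save(cv2.resize(cv2.convertScaleAbs(im,alpha=1.5),(768,576)),'w20')
"
```

```text
t 20.45 p [ 0.5766 -0.0309  0.2486] q [ 0.4729 -0.4753  0.5256 -0.5236] f [-0.69  0.75  0.4 ] m [ 0.02  0.08 -0.03] op -0.003
```

View pics/w20.png

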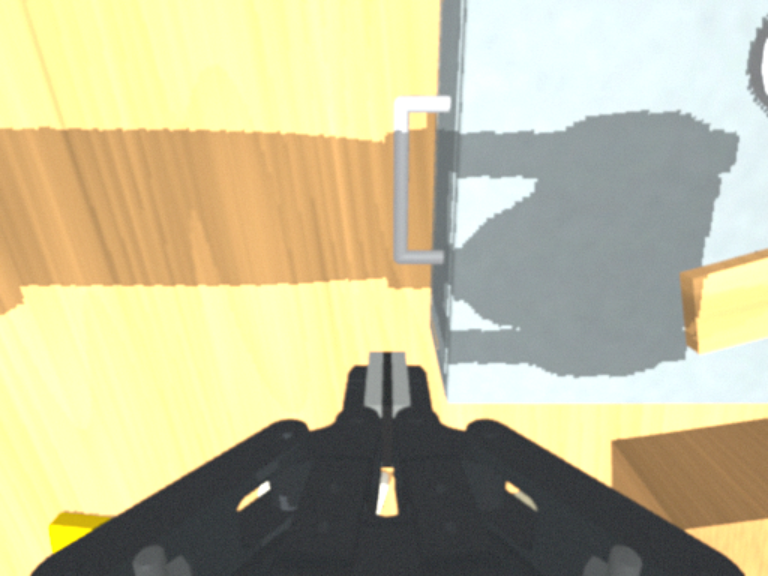

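```bash
python3 -c "
from h import *
s=np.load('s20.npy',allow_pickle=True).item()
n=lambda l:np.array(l)/1.5
b=ray('wrist',n([[400.5,130],[401.5,240]]),.085,s)[:,:2]; print(b)
f0=ray('wrist',n([[440,30],[431,300]]),.0,s)[:,:2]
f1=ray('wrist',n([[466,10],[447,395]]),.13,s)[:,:2]
for f in (f0,f1):
    d=(f[0]-f[1])/np.linalg.norm(f[0]-f[1]); nrm=np.array([d[1],-d[0]]); print(f,'yaw',np.degrees(np.arctan2(-d[0],d[1])),'dist bar->front',(f[0]-b)@nrm)
"
python3 -c "
import cv2
a=cv2.imread('pics/w20raw.png')[0:270,250:330]
b=cv2.convertScaleAbs(a,alpha=1.6)
import numpy as np
cv2.imwrite('pics/w20c.png',np.hstack([cv2.resize(b[0:120],(400,600),interpolation=cv2.INTER_CUBIC),cv2.resize(b[120:240],(400,600),interpolation=cv2.INTER_CUBIC)]))"
```

```text
[[ 0.5934009   0.05683046]
 [ 0.58774324 -0.01364284]]
[[ 0.63221828  0.12697666]
 [ 0.61064767 -0.09199499]] yaw -5.6259806418535785 dist bar->front [0.03175367 0.03047528]
[[ 0.62905733  0.10783961]
 [ 0.60778021 -0.10925973]] yaw -5.597474866479651 dist bar->front [0.03051102 0.02926781]
```

View pics/w20c.png

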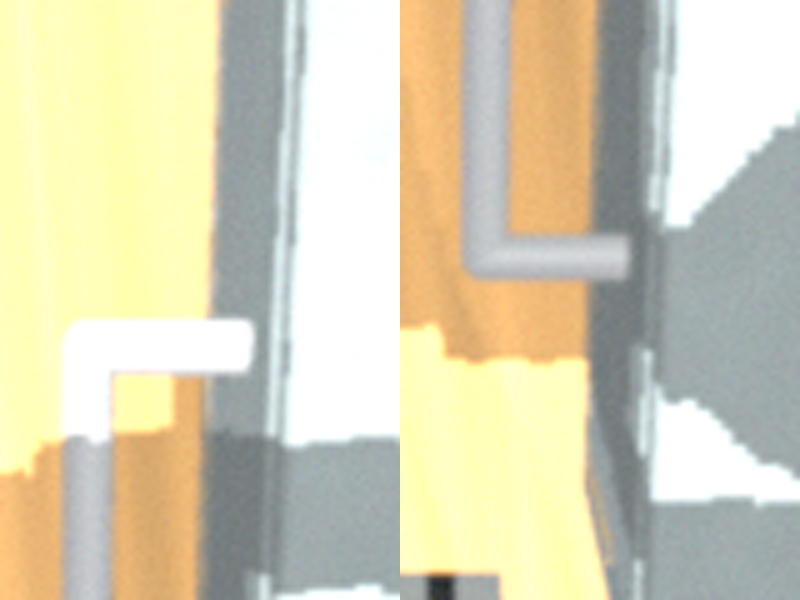

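```bash
python3 -c "
from h import *
st(); ctrl.hand_in()"
```

```text
t 20.5 p [ 0.5766 -0.0308  0.2491] q [ 0.4731 -0.4752  0.5253 -0.5238] f [-0.55 -0.29 -1.17] m [-0.03 -0.   -0.01] op 0.001
the job is handed in; nothing more can be done
```

The punch on the round block was the one with the 15 mm shank. It is now in the second hole from the left, the 15 mm one, and the drawer is shut. I handed the job in at 20.5 s.

- **Insertion:** I lined the shank up with the hole in the wrist camera. It went in with no noticeable force. The collar met the wood with about 10 N, and the tool height was within 1 mm of the height expected for home. A picture after release showed the collar sitting like its neighbours'.
- **Drawer:** I pushed it shut by the handle bar at about 4 N. The force rose to about 15 N at the end and stayed there when I pushed slightly more, so I took that as the stop. After backing off, the bar measured 29 to 32 mm in front of the cabinet face. That matches the 30 mm expected when the drawer is flush.
- **Bench:** the last top and scene pictures show the punch on the white board still standing and everything else where it was.
- **Checks that disagreed or failed:**
  - The wrist and top cameras put the hole about 2 mm apart. I went by the wrist picture, with shank and hole both in view.
  - The network search for the handle in the last scene picture found nothing, because the cabinet hides it there.

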